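# Size a kingpin, unlock and print

## Task

Stand the steel pin that is on the paper sheet in the hole of the sizing block that matches its diameter, all the way down. Then slide the spring-loaded lock tab on the post's switch head fully aside and, holding it aside, press the button under it fully down to print the label; let both spring back. Leave the two stock pins, the oil filter and the carton alone.

Things in the scene. Friction and masses are not known exactly. Their poses are not given: they have to be found in the camera images.
- sheet: White paper order sheet lying flat on the counter, 110 x 140 mm, no thickness to speak of. Origin: its centre. The pin to be sized stands within 10 mm of its centre, its foot at counter height; there is at least 60 mm of free room around that pin.
- pin_20: Plain steel truck kingpin, 20 mm diameter, 110 mm long, about 0.27 kg, chamfered foot, standing upright and loose. Origin: centre of its lower end; z runs up its length. All three pins look alike but for diameter; which one stands on the paper sheet changes from start to start, the other two are stock.
- pin_26: Plain steel truck kingpin, 26 mm diameter, 110 mm long, about 0.46 kg, chamfered foot, standing upright and loose. Origin: centre of its lower end; z runs up its length. All three pins look alike but for diameter; which one stands on the paper sheet changes from start to start, the other two are stock.
- pin_32: Plain steel truck kingpin, 32 mm diameter, 110 mm long, about 0.69 kg, chamfered foot, standing upright and loose. Origin: centre of its lower end; z runs up its length. All three pins look alike but for diameter; which one stands on the paper sheet changes from start to start, the other two are stock.
- block: Fixed aluminium sizing block, 75 x 180 x 60 mm (x, y, z), with three graded holes in a row along its y. Origin: centre of its underside; x away from the robot, y along the row, z up. A pin fully home in its hole stands 65 mm out of the block's top.
- block_hole0 (a point): Centre of the mouth (58 mm from the block's centre along +y) of the round hole for the 20 mm pin: 22 mm wide with a 2 mm chamfer, 45 mm deep, blind floor. At the height of the block's top, 60 mm above the counter; z up.
- block_hole1 (a point): Centre of the mouth (the middle hole) of the round hole for the 26 mm pin: 28 mm wide with a 2 mm chamfer, 45 mm deep, blind floor. At the height of the block's top, 60 mm above the counter; z up.
- block_hole2 (a point): Centre of the mouth (58 mm from the block's centre along -y) of the round hole for the 32 mm pin: 34 mm wide with a 2 mm chamfer, 45 mm deep, blind floor. At the height of the block's top, 60 mm above the counter; z up.
- post: Fixed telescopic post: steel foot 110 x 110 x 10 mm, carrying a grey switch head, 84 (x) x 150 (y, -85 to +65 mm) x 40 mm thick, above the foot and turned with it. Origin: centre of the foot's underside; z up; +y: the tab's opening direction. The head's height varies and is NOT reported: its flat top face is 80 to 110 mm above the counter; feel for it. It does not give under pushes.
- post_bare (a point): Plan position, at counter height (z = 0), of the bare part of the head's top face: 52 mm from the post's centre towards its -y (the face is bare from y = -85 to -28 mm, 84 mm wide). Closed fingers can come down here to feel the face and then push the tab's flat side towards +y. Axes as the post's.
- tab (a joint): Lock tab's slide, m: 0 shut, 0.042 open stop (+y of post), beyond 0.034 fully aside. A spring pulls it shut: 1.5 N shut, 5.3 N at the stop; it shuts when let go. Black plate 60 (x) x 56 (y) mm, 12 to 17 mm above the head's face, centred on the post when shut; on its -y edge a fin 44 mm wide, 6 mm thick, up to 43 mm above the face. Plate and fin share a flat -y side, at y = -28 mm when shut.
- print_button (a joint): Button travel, m: 0 up, 0.007 bottom; beyond 0.005 is pressed. Spring 1 N up, 7 N at the bottom; rubbing on the tab can add 5 N. White slab 46 (x) x 52 (y) mm centred on the post, top 9 mm above the head's face, under the shut tab. Tips 11 to 16 mm above the face push the tab over it, then press down. Guide rails 18 mm high at x = +-33 to 39 mm, from y = -28 to +64 mm.
- filter: Bystander: white oil filter can, 72 mm diameter, 85 mm high, loose. Origin: centre of its underside.
- carton: Bystander: closed cardboard carton 90 x 130 x 55 mm, 0.5 kg, loose. Origin: centre of its underside.
Mind the look-alikes: they are no part of the job. What is shaped like the pin_20 but purple is not meant. Leave any purple look-alike of the post alone.

How it is judged:
On the way, in this order (a step that is already met when the one before it is completed fails the run):
1. the pin from the sheet is fully home in the hole of its own size and let go (((horizontal distance between pin_20 and block_hole0 below 0.005 m and z of pin_20 in the frame of block_hole0 below -0.04 m and angle between pin_20's own z axis and vertical below 0.08 rad) or (horizontal distance between pin_26 and block_hole1 below 0.005 m and z of pin_26 in the frame of block_hole1 below -0.04 m and angle between pin_26's own z axis and vertical below 0.08 rad) or (horizontal distance between pin_32 and block_hole2 below 0.005 m and z of pin_32 in the frame of block_hole2 below -0.04 m and angle between pin_32's own z axis and vertical below 0.08 rad)) and horizontal distance between each of pin_20, pin_26, pin_32 and sheet above 0.075 m and linear speed of each of pin_20, pin_26, pin_32 below 0.02 m/s and contact force between the fingers and pin_20 below 0.1 N and contact force between the fingers and pin_26 below 0.1 N and contact force between the fingers and pin_32 below 0.1 N), for 0.2 s.
2. the lock tab is slid fully aside (over 34 mm of its 42 mm) (value of joint tab above 0.034 m), for 0.05 s.
3. with the tab still aside, the button is pressed fully down (over 5 mm of its 7 mm) (value of joint tab above 0.025 m and value of joint print_button above 0.005 m), for 0.1 s.
At the end, for the whole second after the job is handed in: The sheet's pin stands in its own size's hole (within 5 mm of centre, 40 mm deep or more, 0.08 rad of upright); no pin within 75 mm of the sheet's centre; all pins upright (0.15 rad) and at rest; tab sprung shut (under 4 mm), button up (under 1.5 mm) (((horizontal distance between pin_20 and block_hole0 below 0.005 m and z of pin_20 in the frame of block_hole0 below -0.04 m and angle between pin_20's own z axis and vertical below 0.08 rad) or (horizontal distance between pin_26 and block_hole1 below 0.005 m and z of pin_26 in the frame of block_hole1 below -0.04 m and angle between pin_26's own z axis and vertical below 0.08 rad) or (horizontal distance between pin_32 and block_hole2 below 0.005 m and z of pin_32 in the frame of block_hole2 below -0.04 m and angle between pin_32's own z axis and vertical below 0.08 rad)) and horizontal distance between each of pin_20, pin_26, pin_32 and sheet above 0.075 m and linear speed of each of pin_20, pin_26, pin_32 below 0.02 m/s and value of joint tab below 0.004 m and value of joint print_button below 0.0015 m and angle between each of pin_20, pin_26, pin_32's own z axis and vertical below 0.15 rad); the robot touches nothing.
It fails at once if one of the two stock pins (those not on the paper sheet) moved more than 30 mm (distance of each of pin_20, pin_26 from where it was at the start of the episode above 0.03 m or distance of each of pin_20, pin_32 from where it was at the start of the episode above 0.03 m or distance of each of pin_26, pin_32 from where it was at the start of the episode above 0.03 m).
It fails at once if the oil filter or the carton moved more than 40 mm (distance of any of filter, carton from where it was at the start of the episode above 0.04 m).
It also fails if it takes over 51 s, if anything falls off the work surface, if the arm or the gripper's body presses on something with over 40 N, if the wrist force passes 120 N, or if a joint passes its speed limit or range.

## Robot

A 7-joint arm with a two-finger parallel gripper is mounted at the origin on the work surface. World frame = base frame: x ahead of the robot, y to its left, z up, the work surface at z = 0. Lengths are in m, angles in rad, forces in N, time in s.
With the tool pointing down it reaches from about 0.4 to 0.85 m from the base axis. Payload 4.5 kg.
Tool frame: the origin (TCP) lies between the finger pads; the fingertips stand r.tip_reach ahead of it and the grasp point (between the pads) lies 11 mm behind it (r.tip_reach is the distance from the TCP to the fingertips, in m); z points along the fingers, y is the line along which they close (so a half turn about z gives the same grasp; the last joint's range is limited). The gripper opens to 88 mm and grips with 3 to 60 N. Pads are 18 mm wide; open, the fingers measure 123 mm over their backs; the gripper's body (75 mm by 187 mm) begins 45 mm behind the grasp point.
Start: joints at [-1.102, 0.689, -0.195, 1.565, 0.157, 0.902, -0.215], TCP at [0.263, 0.567, 0.247] pointing down, gripper open.
Joint ranges: [-3.01, 3.01], [-0.46, 2.08], [-1.47, 1.51], [0.13, 2.56], [-1, 4.14], [0.04, 2.09], [-2.66, 2.66]. Speed limits (rad/s): [2.57, 2.57, 3.14, 3.14, 3.14, 3.14, 3.14].

## Interface

Orientations are given as a unit quaternion [x, y, z, w].
In Python, from plant import r, vision, workorder gives the robot as it stands.
- The arm moves only by the tool drive_tool, never from a script. Its argument "targets" is a list of rows, each an object of numbers: "tx", "ty", "tz": the shift along the world's x, y, z in units of 0.03 m (1.0 is 0.03 m); "wx", "wy", "wz": the turn, a rotation vector about the world's x, y, z in units of 60 degrees (1.0 is 60 degrees); "claw": the opening, from -1 (shut) to 1 (fully open). A call has exactly 8 rows; each row shifts and turns the commanded pose from where the row before left it; what a row does not reach is not made up. A row lasts 1/10 s, in which the tool goes at most 50 mm and 8.59 degrees, less where a joint would pass 70% of its speed; a pose out of reach is approached as far as the arm can. A call with a number of a shift or a turn outside -1 to 1 is refused whole. A call with a gripper value outside its range is refused whole. The fingers move at their own pace and stop on an object; "force" is the grip in N (left out, the last holds). Time passes only in rows, so rows that do not move let the fingers close, or fill a call up. It gives the time, the measured TCP pose, the force, the opening and the grip force at its end, in the units of the state.
- r.get_state(): the state, without advancing time (a new reading comes with each control period).
- vision.snapshot(name): name is "scene" or "top" or "wrist"; returns a dict with "image" (480x640x3 uint8, blue, green, red), "range_z" (480x640 float32, m along the optical axis (not along the pixel's ray), 0 where there is no reading), "K" (3x3 intrinsics, pixels), "cam_to_world" (4x4, takes a point from camera to world coordinates). Camera axes: x right, y up, looking along -z (the intrinsics and any distortion apply to the point x, -y, -z); pixel columns grow to the right and rows downward; lengths in m; the calibration is good to about 2 mm. A picture is of the moment at which its call begins.
- workorder.finish_job(): hands the job in; it is judged then, once.
The state is a dict: "clock": time; "q": joint angles; "qd": joint speeds; "joint_torque": joint torques, N m; "tool_pos": TCP position; "eef_rot": TCP orientation; "contact_force": force on the tool from outside, world axes, zero at the start; "moment": the same for the moment, N m; "opening": opening from 0.0 (shut) to 1.0 (fully open); "finger_force": force on a finger pad.
Only numpy, scipy, OpenCV 4.12 (cv2) and the standard library are available. Lean on these libraries where they do the work, as an engineer would, in place of code of your own. Each camera call takes 0.05 s, during which the arm holds its last target. There are 200 camera calls.

## Working session

There is one attempt and no reset: what is moved stays moved. The work goes in short steps, Python scripts to look and compute and a tool call to move; the robot and the scene stay as the last step left them, time stands still between calls to the robot, and variables do not carry over. Pictures are saved under pics/ and viewed, at most 10 in all, crops included, and the job is handed in when it is done.

Besides the shell and the picture viewer there is one more tool, called after "Emit:" as a command line: name --argument value ..., lists and objects as JSON in quotes. drive_tool: Moves the arm, as the interface text tells. Its arguments: {"type":"object","properties":{"targets":{"type":"array","items":{"type":"object","properties":{"tx":{"type":"number"},"ty":{"type":"number"},"tz":{"type":"number"},"wx":{"type":"number"},"wy":{"type":"number"},"wz":{"type":"number"},"claw":{"type":"number"}}}},"force":{"type":"number"}},"required":["targets"]}

```bash
mkdir -p pics; cat > h.py <<'E'
import numpy as np, cv2
from plant import r, vision, workorder
def snap(n,f=None):
    s=vision.snapshot(n)
    if f: cv2.imwrite('pics/'+f,s['image'])
    np.savez(''+n+'.npz',**s)
    return s
def cloud(s):
    K=s['K'];z=s['range_z'];v,u=np.indices(z.shape)
    p=np.stack([(u-K[0,2])/K[0,0]*z,-(v-K[1,2])/K[1,1]*z,-z,np.ones_like(z)],-1)
    return (p@s['cam_to_world'].T)[...,:3]
E
python3 - <<'E'
from h import *
print(r.get_state(), r.tip_reach)
for n in('top','scene'):
    s=snap(n,n+'0.png');print(n,s['K'],s['cam_to_world'], [k for k in s])
E
```

```text
{'clock': 0.0, 'q': array([-1.10218577,  0.6900037 , -0.19449368,  1.56634574,  0.15730637,
        0.90249295, -0.21511819]), 'qd': array([-1.14493692e-03,  6.03280194e-04,  4.21737231e-05,  1.10942706e-03,
       -1.87048183e-04, -3.74524429e-04,  9.36658932e-04]), 'joint_torque': array([ 5.86418969e-05, -5.27566767e+01, -1.26697853e+00, -1.53431368e+01,
       -5.26904664e-02,  6.51026436e-03,  1.57522659e-04]), 'tool_pos': array([0.26306824, 0.56625514, 0.24589674]), 'eef_rot': array([ 2.15669909e-01,  9.76465886e-01, -9.20665810e-04, -1.26538224e-04]), 'contact_force': array([ 0.67231218,  0.08073236, -0.52124254]), 'moment': array([-0.02878145, -0.06514331,  0.00829168]), 'finger_force': 0.0, 'opening': 1.0021314427253503} 0.008
top [[500.94252221   0.         321.2246363 ]
 [  0.         500.94252221 246.18272602]
 [  0.           0.           1.        ]] [[-0.00725255  0.98538357 -0.17019581  0.36070398]
 [-0.99946668 -0.01256236 -0.03014215 -0.01413862]
 [-0.03183965  0.16988644  0.98494915  1.1195087 ]
 [ 0.          0.          0.          1.        ]] ['image', 'range_z', 'K', 'cam_to_world']
scene [[472.02850065   0.         314.65097168]
 [  0.         472.02850065 246.14309572]
 [  0.           0.           1.        ]] [[ 0.11693377 -0.69107388  0.71326249  1.27802811]
 [ 0.99312942  0.08463652 -0.08081215 -0.07184708]
 [-0.00452089  0.71781164  0.69622267  0.77546135]
 [ 0.          0.          0.          1.        ]] ['image', 'range_z', 'K', 'cam_to_world']
```

View pics/top0.png

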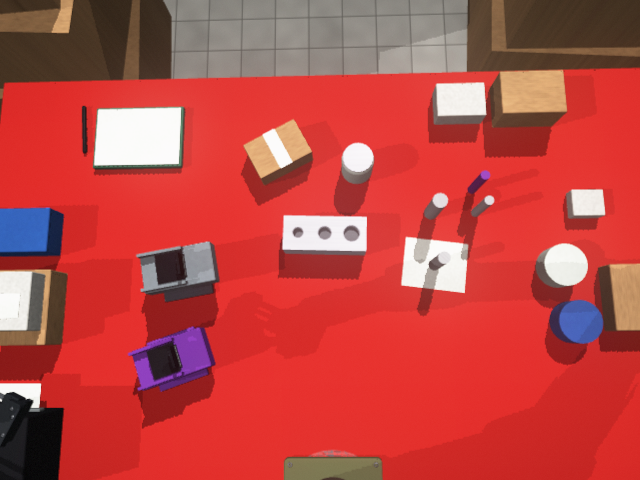

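View pics/scene0.png

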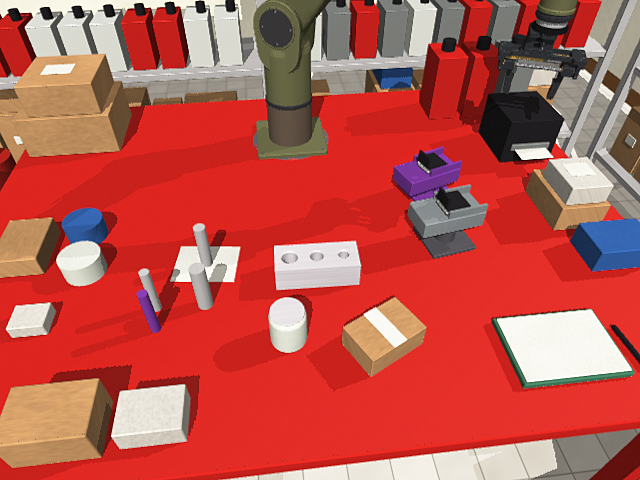

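The top view shows the sheet pin at px (440,260). Its look-alikes are the stock pins at (438,203) (thick) and (484,205) (thin), plus a purple one at (480,182). The grey post is at (178,268), with a purple look-alike at (172,358). The block is at (325,233), with its large hole on the right. I'll measure the positions next and make one close crop.

```bash
cat > m.py <<'E'
from h import *
def load(n): 
    d=np.load(n+'.npz'); return {k:d[k] for k in d}
def circ(p):
    A=np.c_[2*p,np.ones(len(p))];c=np.linalg.lstsq(A,(p**2).sum(1),rcond=None)[0]
    return c[:2],np.sqrt(c[2]+c[:2]@c[:2])
E
python3 - <<'E'
from m import *
out=[]
for n in('top','scene'):
    s=load(n);P=cloud(s);im=s['image'];s['P']=P
    pu=(im[...,0].astype(int)-im[...,1]>40)
    print(n)
    # pins: points z .10-.12, x .4-.75, y -.45..-.1
    m=(P[...,2]>.1)&(P[...,2]<.125)&(P[...,0]>.35)&(P[...,0]<.8)&(P[...,1]<-.08)&(P[...,1]>-.5)
    k,l=cv2.connectedComponents(m.astype('uint8'))
    for i in range(1,k):
        q=P[l==i]
        if len(q)<15: continue
        t=q[q[:,2]>.108]
        v,u=np.where(l==i);print('pin',len(q),u.mean().round(),v.mean().round(),'top mean',t.mean(0).round(4),'minAreaCirc',cv2.minEnclosingCircle(t[:,:2].astype('float32')),im[l==i].mean(0).round())
    m=(P[...,2]>.055)&(P[...,2]<.066)&(abs(P[...,1])<.2)&(P[...,0]>.35)&(P[...,0]<.56)&~pu
    k,l,st,_=cv2.connectedComponentsWithStats(m.astype('uint8'))
    i=1+st[1:,4].argmax();q=P[l==i];print('block',len(q),cv2.minAreaRect(q[:,:2].astype('float32')),q[:,2].mean())
    m=(im.min(-1)>150)&(P[...,2]<.01)&(P[...,1]<-.1)&(P[...,1]>-.4)&(P[...,0]<.6)&(P[...,0]>.3)
    q=P[m];print('sheet',len(q),cv2.minAreaRect(q[:,:2].astype('float32')),np.median(q[:,2]))
    m=(P[...,2]>.07)&(P[...,1]>.15)&(P[...,1]<.45)&(P[...,0]>.3)&(P[...,0]<.55)&~pu
    if n=='scene': m&=P[...,0]>.33
    k,l,st,_=cv2.connectedComponentsWithStats(m.astype('uint8'))
    i=1+st[1:,4].argmax();q=P[l==i]
    print('head all',len(q),cv2.minAreaRect(q[:,:2].astype('float32')))
    h,e=np.histogram(q[:,2],np.arange(.07,.16,.002));print(dict(zip(e.round(3),h)))
    out.append(cv2.resize(im[170:320,380:520] if n=='top' else im[210:340,130:260],(400,400)))
s=load('top');out.append(cv2.resize(s['image'][225:315,125:230],(400,400)))
s=load('scene');out.append(cv2.resize(s['image'][140:260,380:500],(400,400)))
c=np.vstack([np.hstack(out[:2]),np.hstack(out[2:])]);cv2.imwrite('pics/crop.png',cv2.resize(c,(600,600)))
E
```

```text
top
pin 85 485.0 175.0 top mean [ 0.6803 -0.3247  0.1102] minAreaCirc ((0.6800680160522461, -0.3247937262058258), 0.010547815822064877) [163.  66. 151.]
pin 201 440.0 201.0 top mean [ 0.6282 -0.2291  0.1101] minAreaCirc ((0.6286658644676208, -0.22876997292041779), 0.01643468253314495) [203. 202. 214.]
pin 86 489.0 201.0 top mean [ 0.6267 -0.3294  0.1103] minAreaCirc ((0.6264014840126038, -0.3295530378818512), 0.00991180818527937) [190. 188. 206.]
pin 141 444.0 258.0 top mean [ 0.5089 -0.2316  0.1103] minAreaCirc ((0.5090383887290955, -0.23131445050239563), 0.01293324027210474) [214. 214. 218.]
block 942 ((0.5468904972076416, 0.011674918234348297), (0.179197296500206, 0.026972701773047447), 88.95747375488281) 0.05968993431764914
sheet 2803 ((0.5102865099906921, -0.23308676481246948), (0.1412912756204605, 0.11194315552711487), 82.37067413330078) 0.000508016474533246
head all 3180 ((0.4962030053138733, 0.31598368287086487), (0.08463668078184128, 0.15162603557109833), 10.266977310180664)
{np.float64(0.07): np.int64(19), np.float64(0.072): np.int64(20), np.float64(0.074): np.int64(15), np
[... 3079 characters left out ...]
14): np.int64(66), np.float64(0.116): np.int64(174), np.float64(0.118): np.int64(256), np.float64(0.12): np.int64(80), np.float64(0.122): np.int64(13), np.float64(0.124): np.int64(11), np.float64(0.126): np.int64(10), np.float64(0.128): np.int64(12), np.float64(0.13): np.int64(11), np.float64(0.132): np.int64(11), np.float64(0.134): np.int64(9), np.float64(0.136): np.int64(9), np.float64(0.138): np.int64(9), np.float64(0.14): np.int64(13), np.float64(0.142): np.int64(17), np.float64(0.144): np.int64(24), np.float64(0.146): np.int64(2), np.float64(0.148): np.int64(0), np.float64(0.15): np.int64(0), np.float64(0.152): np.int64(0), np.float64(0.154): np.int64(0), np.float64(0.156): np.int64(0)}
```

View pics/crop.png

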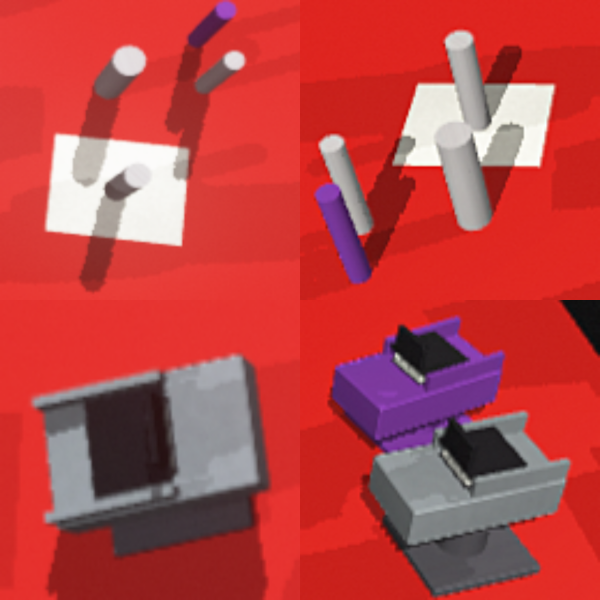

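The close crop confirms it: the sheet pin measures about 26 mm, against a 32 mm and a 20 mm stock pin. That makes it pin_26, which goes in the middle hole. The grey post's bare end points to −y, with a yaw of about 10°. Next I'll refine the block position.

```bash
python3 - <<'E'
from m import *
for n in('top','scene'):
    s=load(n);P=cloud(s);im=s['image']
    # full block by top-plane
    m=(P[...,2]>.05)&(P[...,2]<.066)&(abs(P[...,1]-.012)<.11)&(P[...,0]>.42)&(P[...,0]<.64)
    k,l,st,_=cv2.connectedComponentsWithStats(m.astype('uint8'))
    i=1+st[1:,4].argmax();q=P[l==i];print(n,'block',len(q),cv2.minAreaRect(q[:,:2].astype('float32')))
    t=np.median(q[:,2]);print(t)
    # holes: interior non-mask regions, use pixels inside filled mask, projected on plane z=.06
    M=(l==i).astype('uint8')
    c,_=cv2.findContours(M,cv2.RETR_CCOMP,cv2.CHAIN_APPROX_NONE)
    C=s['cam_to_world'];K=s['K']
    for cc in c:
        if 15<cv2.contourArea(cc)<900:
            uv=cc[:,0,:].astype(float)
            d=np.c_[(uv[:,0]-K[0,2])/K[0,0],-(uv[:,1]-K[1,2])/K[1,1],-np.ones(len(uv))]@C[:3,:3].T
            w=C[:3,3]+d*((.06-C[2,3])/d[:,2])[:,None]
            print('hole',cv2.minEnclosingCircle(w[:,:2].astype('float32')),w.mean(0).round(4),uv.mean(0))
E
```

```text
top block 2533 ((0.5724843144416809, 0.011205926537513733), (0.18004293739795685, 0.07593978196382523), 88.06734466552734)
0.05957954622581019
hole ((0.5730758309364319, 0.06897633522748947), 0.012395639903843403) [0.5731 0.0687 0.06  ] [297.79310345 233.10344828]
hole ((0.5718157887458801, 0.010991260409355164), 0.015285114757716656) [0.5718 0.0106 0.06  ] [324.67567568 233.32432432]
hole ((0.5695444941520691, -0.0468776598572731), 0.018686383962631226) [ 0.5693 -0.0465  0.06  ] [351.24444444 234.11111111]
scene block 2203 ((0.5743111968040466, 0.010808072984218597), (0.18019452691078186, 0.07957657426595688), 88.06111145019531)
0.05982817345882785
hole ((0.5797990560531616, 0.00995098240673542), 0.01361591462045908) [0.58   0.0095 0.06  ] [315.79310345 257.5862069 ]
hole ((0.5778510570526123, -0.04725112020969391), 0.017188038676977158) [ 0.578  -0.0469  0.06  ] [289.22857143 259.22857143]
hole ((0.5808941125869751, 0.06779582798480988), 0.010848703794181347) [0.581  0.0677 0.06  ] [342.95454545 255.54545455]
```

Emit:
drive_tool --targets '[{"tx": 0.5, "ty": -0.9, "wz": 0.052, "claw": 1}, {"tx": 0.5, "ty": -1, "wz": 0.052, "claw": 1}, {"tx": 0.5, "ty": -1, "wz": 0.052, "claw": 1}, {"tx": 0.5, "ty": -1, "wz": 0.052, "claw": 1}, {"tx": 0.5, "ty": -1, "wz": 0.052, "claw": 1}, {"tx": 0.5, "ty": -1, "wz": 0.052, "claw": 1}, {"tx": 0.5, "ty": -1, "wz": 0.052, "claw": 1}, {"tx": 0.5, "ty": -1, "wz": 0.052, "claw": 1}]'

```text
validation failed for argument at $.ta...
```

Emit:
drive_tool --targets '[{"tx": 0.5, "ty": -1, "claw": 1}, {"tx": 0.5, "ty": -1, "claw": 1}, {"tx": 0.5, "ty": -1, "claw": 1}, {"tx": 0.5, "ty": -1, "claw": 1}, {"tx": 0.5, "ty": -1, "claw": 1}, {"tx": 0.5, "ty": -1, "claw": 1}, {"tx": 0.5, "ty": -1, "claw": 1}, {"tx": 0.5, "ty": -1, "claw": 1}]'

```text
validation failed for argument at $.ta...
```

Emit:
drive_tool --targets '[{"ty": -1, "claw": 1}, {"ty": -1, "claw": 1}, {"ty": -1, "claw": 1}, {"ty": -1, "claw": 1}, {"ty": -1, "claw": 1}, {"ty": -1, "claw": 1}, {"ty": -1, "claw": 1}, {"ty": -0.6, "claw": 1}]'

```text
validation failed for argument at $.ta...
```

The call was refused, probably because every row needs all its keys. I'll try one call with full rows.

Emit:
drive_tool --targets '[{"tx": 0.5, "ty": -1, "tz": 0, "wx": 0, "wy": 0, "wz": 0.052, "claw": 1}, {"tx": 0.5, "ty": -1, "tz": 0, "wx": 0, "wy": 0, "wz": 0.052, "claw": 1}, {"tx": 0.5, "ty": -1, "tz": 0, "wx": 0, "wy": 0, "wz": 0.052, "claw": 1}, {"tx": 0.5, "ty": -1, "tz": 0, "wx": 0, "wy": 0, "wz": 0.052, "claw": 1}, {"tx": 0.5, "ty": -1, "tz": 0, "wx": 0, "wy": 0, "wz": 0.052, "claw": 1}, {"tx": 0.5, "ty": -1, "tz": 0, "wx": 0, "wy": 0, "wz": 0.052, "claw": 1}, {"tx": 0.5, "ty": -1, "tz": 0, "wx": 0, "wy": 0, "wz": 0.052, "claw": 1}, {"tx": 0.5, "ty": -1, "tz": 0, "wx": 0, "wy": 0, "wz": 0.052, "claw": 1}]'

```text
clock: 0.9
tool_pos: [0.3836, 0.3254, 0.2465]
eef_rot: [-0.002, 1.0, -0.0, -0.0]
contact_force: [1.1, 0.3, 0.3]
opening: 1.001
finger_force: 0.0
```

Emit:
drive_tool --targets '[{"tx": 0.26, "ty": -1, "tz": 0, "wx": 0, "wy": 0, "wz": 0, "claw": 1}, {"tx": 0.26, "ty": -1, "tz": 0, "wx": 0, "wy": 0, "wz": 0, "claw": 1}, {"tx": 0.26, "ty": -1, "tz": 0, "wx": 0, "wy": 0, "wz": 0, "claw": 1}, {"tx": 0.26, "ty": -1, "tz": 0, "wx": 0, "wy": 0, "wz": 0, "claw": 1}, {"tx": 0.26, "ty": -1, "tz": 0, "wx": 0, "wy": 0, "wz": 0, "claw": 1}, {"tx": 0.26, "ty": -1, "tz": 0, "wx": 0, "wy": 0, "wz": 0, "claw": 1}, {"tx": 0.26, "ty": -1, "tz": 0, "wx": 0, "wy": 0, "wz": 0, "claw": 1}, {"tx": 0.26, "ty": -1, "tz": 0, "wx": 0, "wy": 0, "wz": 0, "claw": 1}]'

```text
clock: 1.7
tool_pos: [0.4457, 0.0855, 0.2466]
eef_rot: [-0.0, 1.0, -0.0, -0.0]
contact_force: [1.3, 0.3, -0.1]
opening: 0.999
finger_force: 0.0
```

Emit:
drive_tool --targets '[{"tx": 0.26, "ty": -1, "tz": 0, "wx": 0, "wy": 0, "wz": 0, "claw": 1}, {"tx": 0.26, "ty": -1, "tz": 0, "wx": 0, "wy": 0, "wz": 0, "claw": 1}, {"tx": 0.26, "ty": -1, "tz": 0, "wx": 0, "wy": 0, "wz": 0, "claw": 1}, {"tx": 0.26, "ty": -1, "tz": 0, "wx": 0, "wy": 0, "wz": 0, "claw": 1}, {"tx": 0.26, "ty": -1, "tz": 0, "wx": 0, "wy": 0, "wz": 0, "claw": 1}, {"tx": 0.26, "ty": -1, "tz": 0, "wx": 0, "wy": 0, "wz": 0, "claw": 1}, {"tx": 0.26, "ty": -1, "tz": 0, "wx": 0, "wy": 0, "wz": 0, "claw": 1}, {"tx": 0.26, "ty": -1, "tz": 0, "wx": 0, "wy": 0, "wz": 0, "claw": 1}]'

```text
clock: 2.5
tool_pos: [0.5079, -0.1544, 0.2465]
eef_rot: [-0.0, 1.0, 0.0, -0.0]
contact_force: [0.2, 0.9, -0.9]
opening: 1.004
finger_force: 0.0
```

Emit:
drive_tool --targets '[{"tx": 0, "ty": -0.6, "tz": 0, "wx": 0, "wy": 0, "wz": 0, "claw": 1}, {"tx": 0, "ty": -0.6, "tz": 0, "wx": 0, "wy": 0, "wz": 0, "claw": 1}, {"tx": 0, "ty": -0.6, "tz": 0, "wx": 0, "wy": 0, "wz": 0, "claw": 1}, {"tx": 0, "ty": -0.6, "tz": 0, "wx": 0, "wy": 0, "wz": 0, "claw": 1}, {"tx": 0, "ty": 0, "tz": 0, "wx": 0, "wy": 0, "wz": 0, "claw": 1}, {"tx": 0, "ty": 0, "tz": 0, "wx": 0, "wy": 0, "wz": 0, "claw": 1}, {"tx": 0, "ty": 0, "tz": 0, "wx": 0, "wy": 0, "wz": 0, "claw": 1}, {"tx": 0, "ty": 0, "tz": 0, "wx": 0, "wy": 0, "wz": 0, "claw": 1}]'

```text
clock: 3.3
tool_pos: [0.5082, -0.2237, 0.2468]
eef_rot: [-0.001, 1.0, 0.0, -0.0]
contact_force: [-0.3, 0.8, -0.6]
opening: 0.999
finger_force: 0.0
```

```bash
python3 - <<'E'
from m import *
s=snap('wrist','w0.png');P=cloud(s);st=r.get_state();print(st['clock'],st['tool_pos'],s['cam_to_world'].round(3).tolist())
m=(P[...,2]>.1)&(P[...,2]<.125)&(s['range_z']>0)
k,l=cv2.connectedComponents(m.astype('uint8'))
for i in range(1,k):
    q=P[l==i]
    if len(q)>30:
        t=q[q[:,2]>.107];print(len(q),t.mean(0).round(4),cv2.minEnclosingCircle(t[:,:2].astype('float32')))
E
```

```text
3.35 [ 0.50824646 -0.22393682  0.24682547] [[-0.002, -0.962, -0.273, 0.438], [1.0, -0.002, -0.0, -0.224], [-0.0, -0.273, 0.962, 0.384], [0.0, 0.0, 0.0, 1.0]]
1094 [ 0.5091 -0.2318  0.1091] ((0.5091541409492493, -0.23166795074939728), 0.013208762742578983)
100 [ 0.6127 -0.2273  0.1071] ((0.6126978397369385, -0.22726227343082428), 9.999999747378752e-05)
579 [ 0.6805 -0.3249  0.1091] ((0.6810069680213928, -0.3251049518585205), 0.010510045103728771)
```

View pics/w0.png

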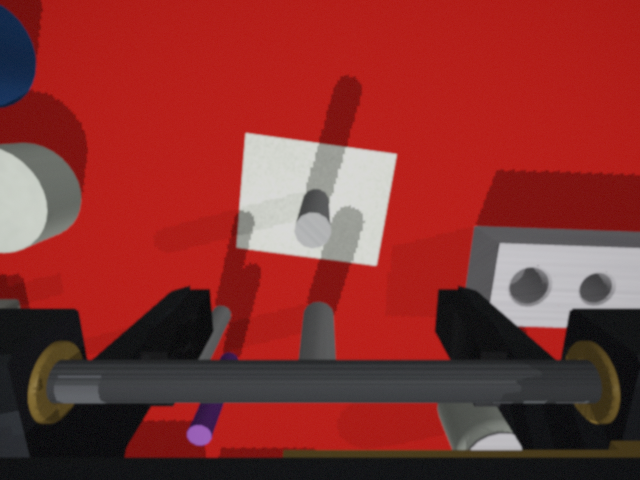

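The wrist view shows the pin top at (313,230) between the open fingers, with the 34 mm hole at (529,286) and the 28 mm hole at (596,288). I'll cross-check the hole from this view and start descending.

Emit:
drive_tool --targets '[{"tx": 0.05, "ty": -0.26, "tz": -1, "wx": 0, "wy": 0, "wz": 0, "claw": 1}, {"tx": 0, "ty": 0, "tz": -1, "wx": 0, "wy": 0, "wz": 0, "claw": 1}, {"tx": 0, "ty": 0, "tz": -1, "wx": 0, "wy": 0, "wz": 0, "claw": 1}, {"tx": 0, "ty": 0, "tz": -0.9, "wx": 0, "wy": 0, "wz": 0, "claw": 1}, {"tx": 0, "ty": 0, "tz": -0.6, "wx": 0, "wy": 0, "wz": 0, "claw": 1}, {"tx": 0, "ty": 0, "tz": -0.6, "wx": 0, "wy": 0, "wz": 0, "claw": 1}, {"tx": 0, "ty": 0, "tz": -0.65, "wx": 0, "wy": 0, "wz": 0, "claw": 1}, {"tx": 0, "ty": 0, "tz": 0, "wx": 0, "wy": 0, "wz": 0, "claw": 1}]'

```text
clock: 4.15
tool_pos: [0.5083, -0.2317, 0.0723]
eef_rot: [-0.001, 1.0, 0.001, -0.002]
contact_force: [-0.8, 0.0, 0.1]
opening: 1.004
finger_force: 0.0
```

```bash
python3 - <<'E'
from m import *
s=load('wrist');P=cloud(s);C=s['cam_to_world'];K=s['K'];im=s['image']
m=(P[...,2]>.05)&(P[...,2]<.064)&(P[...,1]<.06)&(P[...,1]>-.1)&(s['range_z']>0)&(P[...,0]>.5)
M=m.astype('uint8');c,_=cv2.findContours(M,cv2.RETR_CCOMP,cv2.CHAIN_APPROX_NONE)
for cc in c:
    if 200<cv2.contourArea(cc)<3000:
        uv=cc[:,0,:].astype(float)
        d=np.c_[(uv[:,0]-K[0,2])/K[0,0],-(uv[:,1]-K[1,2])/K[1,1],-np.ones(len(uv))]@C[:3,:3].T
        for z in(.06,.059):
            w=C[:3,3]+d*((z-C[2,3])/d[:,2])[:,None];print(uv.mean(0),cv2.minEnclosingCircle(w[:,:2].astype('float32')))
st=r.get_state();print(st['tool_pos'],st['contact_force'])
E
```

```text
[470.33333333 421.67346939] ((0.7165573835372925, -0.08049043267965317), 0.03082249127328396)
[470.33333333 421.67346939] ((0.7174166440963745, -0.08004733175039291), 0.03091735951602459)
[593.1097561 285.6097561] ((0.5707213282585144, 0.0061424728482961655), 0.01382774580270052)
[593.1097561 285.6097561] ((0.5711303949356079, 0.006853045430034399), 0.013870099559426308)
[526.73786408 283.6407767 ] ((0.5683987736701965, -0.051127687096595764), 0.01676787994801998)
[526.73786408 283.6407767 ] ((0.5688005089759827, -0.0505940318107605), 0.016819428652524948)
[ 0.50829675 -0.2317461   0.07232319] [-0.81314942  0.03560904  0.05389623]
```

Emit:
drive_tool --targets '[{"tx": 0.03, "ty": 0, "tz": 0, "wx": 0, "wy": 0, "wz": 0, "claw": -1}, {"tx": 0, "ty": 0, "tz": 0, "wx": 0, "wy": 0, "wz": 0, "claw": -1}, {"tx": 0, "ty": 0, "tz": 0, "wx": 0, "wy": 0, "wz": 0, "claw": -1}, {"tx": 0, "ty": 0, "tz": 0, "wx": 0, "wy": 0, "wz": 0, "claw": -1}, {"tx": 0, "ty": 0, "tz": 0, "wx": 0, "wy": 0, "wz": 0, "claw": -1}, {"tx": 0, "ty": 0, "tz": 0, "wx": 0, "wy": 0, "wz": 0, "claw": -1}, {"tx": 0, "ty": 0, "tz": 0, "wx": 0, "wy": 0, "wz": 0, "claw": -1}, {"tx": 0, "ty": 0, "tz": 0, "wx": 0, "wy": 0, "wz": 0, "claw": -1}]' --force 40

```text
clock: 4.95
tool_pos: [0.5104, -0.2328, 0.0742]
eef_rot: [-0.0, 1.0, 0.0, -0.0]
contact_force: [0.1, 0.8, 0.9]
opening: 0.298
finger_force: 1.5
```

Emit:
drive_tool --targets '[{"tx": 0, "ty": 0, "tz": 0, "wx": 0, "wy": 0, "wz": 0, "claw": -1}, {"tx": 0, "ty": 0, "tz": 0, "wx": 0, "wy": 0, "wz": 0, "claw": -1}, {"tx": 0, "ty": 0, "tz": 0.2, "wx": 0, "wy": 0, "wz": 0, "claw": -1}, {"tx": 0, "ty": 0, "tz": 0.4, "wx": 0, "wy": 0, "wz": 0, "claw": -1}, {"tx": 0, "ty": 0, "tz": 0.6, "wx": 0, "wy": 0, "wz": 0, "claw": -1}, {"tx": 0, "ty": 0, "tz": 0.8, "wx": 0, "wy": 0, "wz": 0, "claw": -1}, {"tx": 0, "ty": 0, "tz": 0.8, "wx": 0, "wy": 0, "wz": 0, "claw": -1}, {"tx": 0, "ty": 0, "tz": 0.4, "wx": 0, "wy": 0, "wz": 0, "claw": -1}]' --force 40

```text
clock: 5.75
tool_pos: [0.5111, -0.2332, 0.1727]
eef_rot: [-0.0, 1.0, -0.0, 0.001]
contact_force: [0.5, -0.8, -4.3]
opening: 0.285
finger_force: 39.9
```

Emit:
drive_tool --targets '[{"tx": 0.2, "ty": 0.5, "tz": 0, "wx": 0, "wy": 0, "wz": 0, "claw": -1}, {"tx": 0.3, "ty": 0.8, "tz": 0, "wx": 0, "wy": 0, "wz": 0, "claw": -1}, {"tx": 0.3, "ty": 1, "tz": 0, "wx": 0, "wy": 0, "wz": 0, "claw": -1}, {"tx": 0.3, "ty": 1, "tz": 0, "wx": 0, "wy": 0, "wz": 0, "claw": -1}, {"tx": 0.3, "ty": 1, "tz": 0, "wx": 0, "wy": 0, "wz": 0, "claw": -1}, {"tx": 0.3, "ty": 1, "tz": 0, "wx": 0, "wy": 0, "wz": 0, "claw": -1}, {"tx": 0.3, "ty": 1, "tz": 0, "wx": 0, "wy": 0, "wz": 0, "claw": -1}, {"tx": 0.1, "ty": 0.9, "tz": 0, "wx": 0, "wy": 0, "wz": 0, "claw": -1}]'

```text
clock: 6.55
tool_pos: [0.574, -0.015, 0.1703]
eef_rot: [-0.001, 1.0, 0.0, 0.0]
contact_force: [-0.4, 0.9, -4.8]
opening: 0.285
finger_force: 39.9
```

Emit:
drive_tool --targets '[{"tx": 0, "ty": 0.7, "tz": 0, "wx": 0, "wy": 0, "wz": 0, "claw": -1}, {"tx": 0, "ty": 0.2, "tz": 0, "wx": 0, "wy": 0, "wz": 0, "claw": -1}, {"tx": 0, "ty": 0, "tz": 0, "wx": 0, "wy": 0, "wz": 0, "claw": -1}, {"tx": 0, "ty": 0, "tz": 0, "wx": 0, "wy": 0, "wz": 0, "claw": -1}, {"tx": 0, "ty": 0, "tz": 0, "wx": 0, "wy": 0, "wz": 0, "claw": -1}, {"tx": 0, "ty": 0, "tz": 0, "wx": 0, "wy": 0, "wz": 0, "claw": -1}, {"tx": 0, "ty": 0, "tz": 0, "wx": 0, "wy": 0, "wz": 0, "claw": -1}, {"tx": 0, "ty": 0, "tz": 0, "wx": 0, "wy": 0, "wz": 0, "claw": -1}]'

```text
clock: 7.35
tool_pos: [0.5735, 0.0096, 0.1703]
eef_rot: [-0.0, 1.0, -0.0, 0.0]
contact_force: [0.1, 0.3, -4.2]
opening: 0.283
finger_force: 39.9
```

```bash
python3 - <<'E'
from m import *
st=r.get_state();print(st['tool_pos'],st['eef_rot'].round(4),st['contact_force'])
s=snap('wrist','w1.png');P=cloud(s)
t=snap('scene');cv2.imwrite('pics/b1.png',np.hstack([s['image'][100:480,60:580],cv2.resize(t['image'][150:310,250:370],(280,380))]))
C=s['cam_to_world'];K=s['K']
def proj(p):
    c=np.linalg.inv(C)@np.r_[p,1];return K[0,2]-K[0,0]*c[0]/c[2],K[1,2]+K[1,1]*c[1]/c[2]
print([proj(p) for p in([.5725,.011,.06],[.573,.069,.06],[.5705,-.047,.06])])
# block top in this view
m=(P[...,2]>.055)&(P[...,2]<.064)&(s['range_z']>0)
q=P[m];print(len(q),q.min(0),q.max(0),np.median(q[:,2]))
e=q[(abs(q[:,1]-.01)<.05)];
for y in(-.05,-.02,.01,.04): 
    g=q[abs(q[:,1]-y)<.004];print(y,np.percentile(g[:,0],[0.5,99.5]))
# pin: points between .062 and .2, near
m=(P[...,2]>.1)&(P[...,2]<.14)&(abs(P[...,1]-.01)<.012)&(P[...,0]>.5)&(P[...,0]<.6)
q=P[m];print('pin',len(q),q.mean(0),q.min(0),q.max(0), circ(q[:,:2]) if len(q)>20 else '')
E
```

```text
[0.57347489 0.00962886 0.17025554] [-1.e-04  1.e+00 -0.e+00  0.e+00] [ 0.12559098  0.33244356 -4.2496836 ]
[(np.float64(326.1698100015959), np.float64(237.7559690495035)), (np.float64(417.99479401582977), np.float64(238.47315292172755)), (np.float64(234.14779263441073), np.float64(234.74492630759312))]
25898 [ 0.53272402 -0.08006443  0.05500007] [0.73493986 0.10261019 0.06394858] 0.05904060184079256
-0.05 [0.53377157 0.60858733]
-0.02 [0.53477299 0.60693642]
0.01 [0.53567663 0.55943291]
0.04 [0.53689078 0.60686176]
pin 1131 [0.56184895 0.00995829 0.12196975] [ 0.55923061 -0.00197613  0.10002685] [0.56871708 0.0219409  0.13997569] (array([0.57230267, 0.00964946]), np.float64(0.012607565756622037))
```

View pics/b1.png

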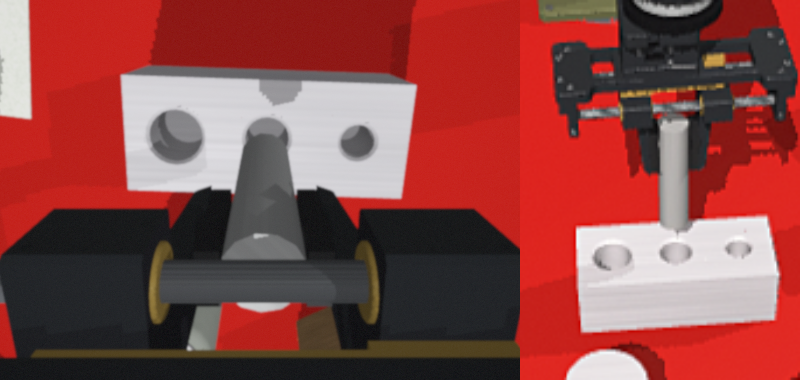

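The wrist view shows the pin held upright over the middle hole. The outer holes sit at about (236,237) and (417,241) in full-image pixels. I'll fit those rims precisely and compare them with the pin axis in the same view.

```bash
python3 - <<'E'
from m import *
for n,z0 in(('wrist',.059),('wrist',.06),('scene',.06)):
    s=load(n);P=cloud(s);C=s['cam_to_world'];K=s['K'];g=cv2.cvtColor(s['image'],cv2.COLOR_BGR2GRAY)
    u,v=np.meshgrid(np.arange(640),np.arange(480))
    d=np.stack([(u-K[0,2])/K[0,0],-(v-K[1,2])/K[1,1],-np.ones(u.shape)],-1)@C[:3,:3].T
    w=C[:3,3]+d*((z0-C[2,3])/d[...,2])[...,None]
    res=[]
    for c0,rad in(((.5735,.069),.013),((.571,-.047),.019)):
        # rim = where depth point first falls below the top plane, searched along rays
        m=(abs(P[...,2]-z0)<.0015)&(np.hypot(w[...,0]-c0[0],w[...,1]-c0[1])<rad+.012)
        k=(~m)&(np.hypot(w[...,0]-c0[0],w[...,1]-c0[1])<rad+.006)
        nn,l,st,_=cv2.connectedComponentsWithStats(k.astype('uint8'))
        i=1+st[1:,4].argmax();q=w[l==i][:,:2]
        c,rr=cv2.minEnclosingCircle(q.astype('float32'));res.append(q.mean(0));print(n,z0,len(q),np.array(c).round(4),round(rr,4),q.mean(0).round(4))
    a,b=res;print('mid',(a+b)/2)
E
```

```text
wrist 0.059 971 [0.5751 0.0687] 0.0127 [0.5748 0.0689]
wrist 0.059 2251 [ 0.5712 -0.0472] 0.0187 [ 0.5706 -0.0465]
mid [0.57273528 0.01118032]
wrist 0.06 1198 [0.5739 0.067 ] 0.0159 [0.5747 0.0687]
wrist 0.06 2589 [ 0.5701 -0.0476] 0.0217 [ 0.5706 -0.0465]
mid [0.57266104 0.01108795]
scene 0.06 76 [0.5749 0.0681] 0.0171 [0.577  0.0671]
scene 0.06 167 [ 0.5719 -0.0506] 0.0228 [ 0.5729 -0.0479]
mid [0.57493756 0.00959161]
```

Emit:
drive_tool --targets '[{"tx": 0.02, "ty": 0.05, "tz": -0.3, "wx": 0, "wy": 0, "wz": 0, "claw": -1}, {"tx": 0, "ty": 0, "tz": -0.4, "wx": 0, "wy": 0, "wz": 0, "claw": -1}, {"tx": 0, "ty": 0, "tz": -0.3, "wx": 0, "wy": 0, "wz": 0, "claw": -1}, {"tx": 0, "ty": 0, "tz": -0.15, "wx": 0, "wy": 0, "wz": 0, "claw": -1}, {"tx": 0, "ty": 0, "tz": -0.1, "wx": 0, "wy": 0, "wz": 0, "claw": -1}, {"tx": 0, "ty": 0, "tz": -0.1, "wx": 0, "wy": 0, "wz": 0, "claw": -1}, {"tx": 0, "ty": 0, "tz": -0.1, "wx": 0, "wy": 0, "wz": 0, "claw": -1}, {"tx": 0, "ty": 0, "tz": 0, "wx": 0, "wy": 0, "wz": 0, "claw": -1}]'

```text
clock: 8.25
tool_pos: [0.5739, 0.0115, 0.1265]
eef_rot: [-0.0, 1.0, 0.0, -0.0]
contact_force: [0.2, -0.8, -5.1]
opening: 0.284
finger_force: 39.9
```

Emit:
drive_tool --targets '[{"tx": 0, "ty": 0, "tz": -0.15, "wx": 0, "wy": 0, "wz": 0, "claw": -1}, {"tx": 0, "ty": 0, "tz": -0.15, "wx": 0, "wy": 0, "wz": 0, "claw": -1}, {"tx": 0, "ty": 0, "tz": -0.15, "wx": 0, "wy": 0, "wz": 0, "claw": -1}, {"tx": 0, "ty": 0, "tz": -0.15, "wx": 0, "wy": 0, "wz": 0, "claw": -1}, {"tx": 0, "ty": 0, "tz": -0.15, "wx": 0, "wy": 0, "wz": 0, "claw": -1}, {"tx": 0, "ty": 0, "tz": -0.15, "wx": 0, "wy": 0, "wz": 0, "claw": -1}, {"tx": 0, "ty": 0, "tz": -0.15, "wx": 0, "wy": 0, "wz": 0, "claw": -1}, {"tx": 0, "ty": 0, "tz": 0, "wx": 0, "wy": 0, "wz": 0, "claw": -1}]'

```text
clock: 9.05
tool_pos: [0.5736, 0.0115, 0.0946]
eef_rot: [-0.0, 1.0, -0.0, -0.001]
contact_force: [-0.7, -0.2, -3.4]
opening: 0.286
finger_force: 39.9
```

Emit:
drive_tool --targets '[{"tx": 0, "ty": 0, "tz": -0.1, "wx": 0, "wy": 0, "wz": 0, "claw": -1}, {"tx": 0, "ty": 0, "tz": -0.06, "wx": 0, "wy": 0, "wz": 0, "claw": -1}, {"tx": 0, "ty": 0, "tz": 0, "wx": 0, "wy": 0, "wz": 0, "claw": -1}, {"tx": 0, "ty": 0, "tz": 0, "wx": 0, "wy": 0, "wz": 0, "claw": -0.2}, {"tx": 0, "ty": 0, "tz": 0, "wx": 0, "wy": 0, "wz": 0, "claw": -0.1}, {"tx": 0, "ty": 0, "tz": 0, "wx": 0, "wy": 0, "wz": 0, "claw": 0}, {"tx": 0, "ty": 0, "tz": 0, "wx": 0, "wy": 0, "wz": 0, "claw": 0.2}, {"tx": 0, "ty": 0, "tz": 0, "wx": 0, "wy": 0, "wz": 0, "claw": 0.4}]'

```text
clock: 9.85
tool_pos: [0.5742, 0.0116, 0.0907]
eef_rot: [-0.0, 1.0, 0.0, 0.0]
contact_force: [0.2, -0.1, -0.2]
opening: 0.659
finger_force: 0.0
```

Emit:
drive_tool --targets '[{"tx": 0, "ty": 0, "tz": 0, "wx": 0, "wy": 0, "wz": 0, "claw": 0.6}, {"tx": 0, "ty": 0, "tz": 0, "wx": 0, "wy": 0, "wz": 0, "claw": 0.6}, {"tx": 0, "ty": 0, "tz": 0.3, "wx": 0, "wy": 0, "wz": 0, "claw": 0.6}, {"tx": 0, "ty": 0, "tz": 0.7, "wx": 0, "wy": 0, "wz": 0, "claw": 0.6}, {"tx": 0, "ty": 0, "tz": 1, "wx": 0, "wy": 0, "wz": 0, "claw": 0.6}, {"tx": 0, "ty": 0, "tz": 1, "wx": 0, "wy": 0, "wz": 0, "claw": 0.6}, {"tx": 0, "ty": 0, "tz": 1, "wx": 0, "wy": 0, "wz": 0, "claw": 0.6}, {"tx": 0, "ty": 0, "tz": 0.5, "wx": 0, "wy": 0, "wz": 0, "claw": 0.6}]'

```text
clock: 10.65
tool_pos: [0.5751, 0.0118, 0.2288]
eef_rot: [-0.0, 1.0, 0.0, 0.002]
contact_force: [-0.6, 0.3, -0.1]
opening: 0.798
finger_force: 0.0
```

```bash
python3 - <<'E'
from m import *
st=r.get_state();print(st['clock'],st['tool_pos'],st['contact_force'])
s=snap('scene');P=cloud(s)
m=(P[...,2]>.09)&(P[...,2]<.15)&(abs(P[...,1]-.011)<.03)&(abs(P[...,0]-.573)<.03)
q=P[m];print(len(q),q[:,2].max(),q[q[:,2]>q[:,2].max()-.003].mean(0))
s=snap('wrist');P=cloud(s)
m=(P[...,2]>.09)&(P[...,2]<.15)&(abs(P[...,1]-.011)<.03)&(abs(P[...,0]-.573)<.03)
q=P[m];print(len(q),np.percentile(q[:,2],[50,95,99]),q[q[:,2]>.12].mean(0) if len(q) else '')
# head features with wrist later
E
```

```text
10.65 [0.57512231 0.01184995 0.22876442] [-0.62995486  0.26928535 -0.12856029]
243 0.1279452577278668 [0.57525706 0.01138909 0.12594823]
1650 [0.12384533 0.1250746  0.1255578 ] [0.57239766 0.01143324 0.12402346]
```

Pin is home: its top is at 0.125 m. Now over to the post's bare patch, fingers closed and yaw +10°.

Emit:
drive_tool --targets '[{"tx": -0.3, "ty": 1, "tz": 0, "wx": 0, "wy": 0, "wz": 0.021, "claw": -1}, {"tx": -0.3, "ty": 1, "tz": 0, "wx": 0, "wy": 0, "wz": 0.021, "claw": -1}, {"tx": -0.3, "ty": 1, "tz": 0, "wx": 0, "wy": 0, "wz": 0.021, "claw": -1}, {"tx": -0.3, "ty": 1, "tz": 0, "wx": 0, "wy": 0, "wz": 0.021, "claw": -1}, {"tx": -0.3, "ty": 1, "tz": 0, "wx": 0, "wy": 0, "wz": 0.021, "claw": -1}, {"tx": -0.3, "ty": 1, "tz": 0, "wx": 0, "wy": 0, "wz": 0.021, "claw": -1}, {"tx": -0.3, "ty": 1, "tz": 0, "wx": 0, "wy": 0, "wz": 0.021, "claw": -1}, {"tx": -0.2, "ty": 1, "tz": 0, "wx": 0, "wy": 0, "wz": 0.021, "claw": -1}]'

```text
clock: 11.55
tool_pos: [0.5037, 0.2523, 0.2245]
eef_rot: [-0.089, 0.996, -0.0, -0.001]
contact_force: [0.4, 0.8, 0.1]
opening: 0.096
finger_force: 0.0
```

Emit:
drive_tool --targets '[{"tx": 0, "ty": 0.6, "tz": 0, "wx": 0, "wy": 0, "wz": 0, "claw": -1}, {"tx": 0, "ty": 0.1, "tz": 0, "wx": 0, "wy": 0, "wz": 0, "claw": -1}, {"tx": 0, "ty": 0, "tz": 0, "wx": 0, "wy": 0, "wz": 0, "claw": -1}, {"tx": 0, "ty": 0, "tz": 0, "wx": 0, "wy": 0, "wz": 0, "claw": -1}, {"tx": 0, "ty": 0, "tz": 0, "wx": 0, "wy": 0, "wz": 0, "claw": -1}, {"tx": 0, "ty": 0, "tz": 0, "wx": 0, "wy": 0, "wz": 0, "claw": -1}, {"tx": 0, "ty": 0, "tz": 0, "wx": 0, "wy": 0, "wz": 0, "claw": -1}, {"tx": 0, "ty": 0, "tz": 0, "wx": 0, "wy": 0, "wz": 0, "claw": -1}]'

```text
clock: 12.35
tool_pos: [0.5052, 0.2722, 0.2255]
eef_rot: [-0.088, 0.996, 0.0, 0.0]
contact_force: [0.3, 0.1, 0.1]
opening: 0.006
finger_force: 0.0
```

```bash
python3 - <<'E'
from m import *
st=r.get_state();print(st['clock'],st['tool_pos'],st['eef_rot'].round(4),st['contact_force'],st['opening'])
s=snap('wrist','w2.png');P=cloud(s);im=s['image'].astype(int)
pu=(im[...,0]-im[...,1]>40);z=s['range_z']
m=(P[...,2]>.095)&(P[...,2]<.15)&(z>0)&(z>.15)&~pu&(P[...,1]>.18)&(P[...,0]>.40)
f=m&(abs(P[...,2]-.1007)<.004);q=P[f]
print('face z',np.median(q[:,2]),len(q))
m&=np.hypot(P[...,0]-.497,P[...,1]-.315)<.1
print('head',cv2.minAreaRect(P[m][:,:2].astype('float32')))
fin=m&(P[...,2]>.125);q=P[fin];print('fin',len(q),cv2.minAreaRect(q[:,:2].astype('float32')) if len(q)>5 else '',q[:,2].max() if len(q) else '')
# same for top camera: fin
s=load('top');P=cloud(s);m=(P[...,2]>.125)&(P[...,2]<.155)&(abs(P[...,1]-.31)<.07)&(abs(P[...,0]-.497)<.07)
pu=(s['image'][...,0].astype(int)-s['image'][...,1]>40);q=P[m&~pu];print('top fin',len(q),cv2.minAreaRect(q[:,:2].astype('float32')))
E
```

```text
12.35 [0.50515973 0.27222914 0.2255018 ] [-0.088   0.9961  0.      0.    ] [0.25228063 0.1412502  0.10564918] 0.005699034241951764
face z 0.10056811195960408 15765
head ((0.4970877468585968, 0.315963476896286), (0.08363229781389236, 0.14965124428272247), 10.272547721862793)
fin 1086 ((0.4998255670070648, 0.3014216125011444), (0.04397556930780411, 0.006278941873461008), 10.152527809143066) 0.14563433640458753
top fin 123 ((0.4993284046649933, 0.3009113371372223), (0.04471486061811447, 0.006737357005476952), 10.580349922180176)
```

View pics/w2.png

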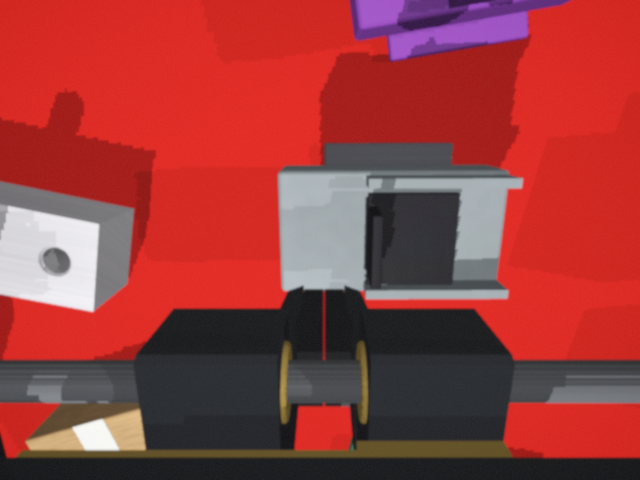

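The view shows the closed fingers above the bare grey face at (320,230), with the tab and fin at (375–460, 190–285). That agrees with the earlier post pose. I'll go down and feel the face.

Emit:
drive_tool --targets '[{"tx": 0, "ty": 0, "tz": -1, "wx": 0, "wy": 0, "wz": 0, "claw": -1}, {"tx": 0, "ty": 0, "tz": -1, "wx": 0, "wy": 0, "wz": 0, "claw": -1}, {"tx": 0, "ty": 0, "tz": -0.9, "wx": 0, "wy": 0, "wz": 0, "claw": -1}, {"tx": 0, "ty": 0, "tz": -0.5, "wx": 0, "wy": 0, "wz": 0, "claw": -1}, {"tx": 0, "ty": 0, "tz": -0.2, "wx": 0, "wy": 0, "wz": 0, "claw": -1}, {"tx": 0, "ty": 0, "tz": -0.1, "wx": 0, "wy": 0, "wz": 0, "claw": -1}, {"tx": 0, "ty": 0, "tz": 0, "wx": 0, "wy": 0, "wz": 0, "claw": -1}, {"tx": 0, "ty": 0, "tz": 0, "wx": 0, "wy": 0, "wz": 0, "claw": -1}]' --force 40

```text
clock: 13.2
tool_pos: [0.5056, 0.2729, 0.1153]
eef_rot: [-0.088, 0.996, 0.0, 0.001]
contact_force: [-0.6, -0.5, 0.3]
opening: 0.002
finger_force: 0.0
```

Emit:
drive_tool --targets '[{"tx": 0, "ty": 0, "tz": -0.03, "wx": 0, "wy": 0, "wz": 0, "claw": -1}, {"tx": 0, "ty": 0, "tz": -0.03, "wx": 0, "wy": 0, "wz": 0, "claw": -1}, {"tx": 0, "ty": 0, "tz": -0.03, "wx": 0, "wy": 0, "wz": 0, "claw": -1}, {"tx": 0, "ty": 0, "tz": -0.03, "wx": 0, "wy": 0, "wz": 0, "claw": -1}, {"tx": 0, "ty": 0, "tz": -0.03, "wx": 0, "wy": 0, "wz": 0, "claw": -1}, {"tx": 0, "ty": 0, "tz": 0, "wx": 0, "wy": 0, "wz": 0, "claw": -1}, {"tx": 0, "ty": 0, "tz": 0, "wx": 0, "wy": 0, "wz": 0, "claw": -1}, {"tx": 0, "ty": 0, "tz": 0, "wx": 0, "wy": 0, "wz": 0, "claw": -1}]'

```text
clock: 14.0
tool_pos: [0.5051, 0.2726, 0.1101]
eef_rot: [-0.088, 0.996, 0.0, 0.0]
contact_force: [-1.0, -1.7, 3.8]
opening: 0.008
finger_force: 1.6
```

Emit:
drive_tool --targets '[{"tx": 0, "ty": 0, "tz": -0.03, "wx": 0, "wy": 0, "wz": 0, "claw": -1}, {"tx": 0, "ty": 0, "tz": -0.03, "wx": 0, "wy": 0, "wz": 0, "claw": -1}, {"tx": 0, "ty": 0, "tz": 0, "wx": 0, "wy": 0, "wz": 0, "claw": -1}, {"tx": 0, "ty": 0, "tz": 0, "wx": 0, "wy": 0, "wz": 0, "claw": -1}, {"tx": 0, "ty": 0, "tz": 0, "wx": 0, "wy": 0, "wz": 0, "claw": -1}, {"tx": 0, "ty": 0, "tz": 0, "wx": 0, "wy": 0, "wz": 0, "claw": -1}, {"tx": 0, "ty": 0, "tz": 0, "wx": 0, "wy": 0, "wz": 0, "claw": -1}, {"tx": 0, "ty": 0, "tz": 0, "wx": 0, "wy": 0, "wz": 0, "claw": -1}]'

```text
clock: 14.8
tool_pos: [0.5051, 0.2726, 0.11]
eef_rot: [-0.088, 0.996, -0.0, 0.001]
contact_force: [-3.5, -3.2, 17.6]
opening: 0.005
finger_force: 8.8
```

Emit:
drive_tool --targets '[{"tx": 0, "ty": 0, "tz": 0.2, "wx": 0, "wy": 0, "wz": 0, "claw": -1}, {"tx": 0, "ty": 0, "tz": 0.2, "wx": 0, "wy": 0, "wz": 0, "claw": -1}, {"tx": 0, "ty": 0, "tz": 0.13, "wx": 0, "wy": 0, "wz": 0, "claw": -1}, {"tx": 0, "ty": 0, "tz": 0, "wx": 0, "wy": 0, "wz": 0, "claw": -1}, {"tx": 0, "ty": 0, "tz": 0, "wx": 0, "wy": 0, "wz": 0, "claw": -1}, {"tx": 0, "ty": 0, "tz": 0, "wx": 0, "wy": 0, "wz": 0, "claw": -1}, {"tx": 0, "ty": 0, "tz": 0, "wx": 0, "wy": 0, "wz": 0, "claw": -1}, {"tx": 0, "ty": 0, "tz": 0, "wx": 0, "wy": 0, "wz": 0, "claw": -1}]'

```text
clock: 15.6
tool_pos: [0.5049, 0.2725, 0.1238]
eef_rot: [-0.088, 0.996, -0.0, -0.0]
contact_force: [0.0, 0.2, -0.4]
opening: 0.003
finger_force: 0.0
```

Tips are now 13.8 mm above the felt face. I'll push the tab along the post's +y.

Emit:
drive_tool --targets '[{"tx": -0.04, "ty": 0.22, "tz": 0, "wx": 0, "wy": 0, "wz": 0, "claw": -1}, {"tx": -0.04, "ty": 0.22, "tz": 0, "wx": 0, "wy": 0, "wz": 0, "claw": -1}, {"tx": -0.04, "ty": 0.22, "tz": 0, "wx": 0, "wy": 0, "wz": 0, "claw": -1}, {"tx": -0.04, "ty": 0.22, "tz": 0, "wx": 0, "wy": 0, "wz": 0, "claw": -1}, {"tx": -0.04, "ty": 0.22, "tz": 0, "wx": 0, "wy": 0, "wz": 0, "claw": -1}, {"tx": -0.04, "ty": 0.22, "tz": 0, "wx": 0, "wy": 0, "wz": 0, "claw": -1}, {"tx": -0.04, "ty": 0.22, "tz": 0, "wx": 0, "wy": 0, "wz": 0, "claw": -1}, {"tx": 0, "ty": 0, "tz": 0, "wx": 0, "wy": 0, "wz": 0, "claw": -1}]'

```text
clock: 16.4
tool_pos: [0.4965, 0.3196, 0.124]
eef_rot: [-0.089, 0.996, 0.0, 0.0]
contact_force: [1.4, -4.2, 1.0]
opening: 0.005
finger_force: 2.4
```

```bash
cat > tab.py <<'E'
from m import *
st=r.get_state();print(st['clock'],st['tool_pos'],st['contact_force'].round(1))
yh=np.array([-.177,.984]);po=np.array([.4954,.3259]);print('tool post-y',(st['tool_pos'][:2]-po)@yh,'post-x',(st['tool_pos'][:2]-po)@[.984,.177])
for n in('scene','top'):
    s=snap(n);P=cloud(s);pl=(P[...,:2]-po)
    yp=pl@yh;xp=pl@np.array([.984,.177]);dark=s['image'].max(-1)<75
    m=(abs(P[...,2]-.1185)<.004)&(abs(xp)<.03)&(yp<.085)&(yp>-.03)&dark
    q=yp[m];print(n,'plate',len(q),np.percentile(q,[2,50,98]) if len(q) else '')
E
python3 tab.py
```

```text
16.4 [0.49654947 0.31955422 0.12399253] [ 1.4 -4.2  1. ]
tool post-y -0.006447701361222139 post-x 7.87377306000683e-06
scene plate 291 [-0.008675    0.04400221  0.06203254]
top plate 35 [0.00770997 0.01696041 0.02262778]
```

Emit:
drive_tool --targets '[{"tx": -0.01, "ty": 0.06, "tz": 0, "wx": 0, "wy": 0, "wz": 0, "claw": -1}, {"tx": -0.01, "ty": 0.06, "tz": 0, "wx": 0, "wy": 0, "wz": 0, "claw": -1}, {"tx": -0.01, "ty": 0.06, "tz": 0, "wx": 0, "wy": 0, "wz": 0, "claw": -1}, {"tx": 0, "ty": 0, "tz": 0, "wx": 0, "wy": 0, "wz": 0, "claw": -1}, {"tx": 0, "ty": 0, "tz": 0, "wx": 0, "wy": 0, "wz": 0, "claw": -1}, {"tx": 0, "ty": 0, "tz": 0, "wx": 0, "wy": 0, "wz": 0, "claw": -1}, {"tx": 0, "ty": 0, "tz": 0, "wx": 0, "wy": 0, "wz": 0, "claw": -1}, {"tx": 0, "ty": 0, "tz": 0, "wx": 0, "wy": 0, "wz": 0, "claw": -1}]'

```text
clock: 17.3
tool_pos: [0.4958, 0.3234, 0.124]
eef_rot: [-0.088, 0.996, -0.0, -0.0]
contact_force: [2.1, -4.6, 1.2]
opening: 0.004
finger_force: 2.6
```

```bash
python3 tab.py; python3 -c "
from m import *
s=load('scene');cv2.imwrite('pics/t1.png',cv2.resize(s['image'][130:270,370:510],(560,560)))"
```

```text
17.3 [0.49583659 0.32335281 0.1239857 ] [ 2.1 -4.6  1.2]
tool post-y -0.00258370744707988 post-x -2.124560938809142e-05
scene plate 289 [-0.00221045  0.04683197  0.06698983]
top plate 39 [0.01249125 0.02054277 0.02933486]
```

View pics/t1.png

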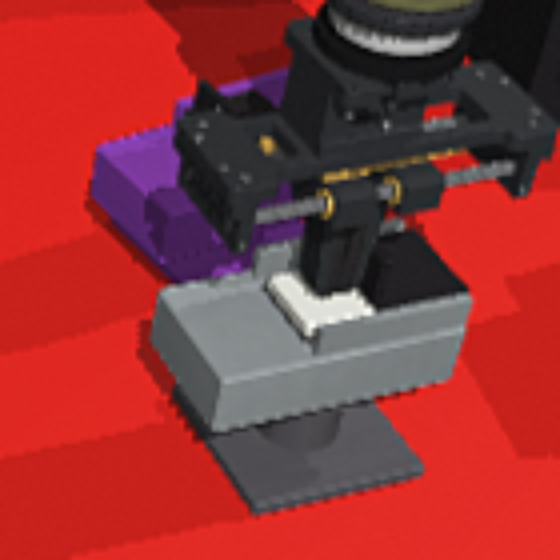

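The crop shows the tab slid about 39 mm aside, with the white button bare under the fingertips at about (325,295). Now I press it down.

Emit:
drive_tool --targets '[{"tx": 0, "ty": 0, "tz": -0.1, "wx": 0, "wy": 0, "wz": 0, "claw": -1}, {"tx": 0, "ty": 0, "tz": -0.1, "wx": 0, "wy": 0, "wz": 0, "claw": -1}, {"tx": 0, "ty": 0, "tz": -0.1, "wx": 0, "wy": 0, "wz": 0, "claw": -1}, {"tx": 0, "ty": 0, "tz": -0.1, "wx": 0, "wy": 0, "wz": 0, "claw": -1}, {"tx": 0, "ty": 0, "tz": -0.05, "wx": 0, "wy": 0, "wz": 0, "claw": -1}, {"tx": 0, "ty": 0, "tz": 0, "wx": 0, "wy": 0, "wz": 0, "claw": -1}, {"tx": 0, "ty": 0, "tz": 0, "wx": 0, "wy": 0, "wz": 0, "claw": -1}, {"tx": 0, "ty": 0, "tz": 0, "wx": 0, "wy": 0, "wz": 0, "claw": -1}]'

```text
clock: 18.2
tool_pos: [0.4961, 0.3237, 0.112]
eef_rot: [-0.088, 0.996, -0.0, 0.0]
contact_force: [-0.9, -7.4, 12.2]
opening: 0.005
finger_force: 8.4
```

The button is bottomed, with the tips 2 mm above the face. I'll hold it briefly, rise, back off along −y and lift.

Emit:
drive_tool --targets '[{"tx": 0, "ty": 0, "tz": 0, "wx": 0, "wy": 0, "wz": 0, "claw": -1}, {"tx": 0, "ty": 0, "tz": 0, "wx": 0, "wy": 0, "wz": 0, "claw": -1}, {"tx": 0, "ty": 0, "tz": 0.15, "wx": 0, "wy": 0, "wz": 0, "claw": -1}, {"tx": 0, "ty": 0, "tz": 0.15, "wx": 0, "wy": 0, "wz": 0, "claw": -1}, {"tx": 0, "ty": 0, "tz": 0.15, "wx": 0, "wy": 0, "wz": 0, "claw": -1}, {"tx": 0, "ty": 0, "tz": 0, "wx": 0, "wy": 0, "wz": 0, "claw": -1}, {"tx": 0.04, "ty": -0.2, "tz": 0, "wx": 0, "wy": 0, "wz": 0, "claw": -1}, {"tx": 0.04, "ty": -0.2, "tz": 0, "wx": 0, "wy": 0, "wz": 0, "claw": -1}]'

```text
clock: 19.0
tool_pos: [0.4976, 0.3118, 0.124]
eef_rot: [-0.089, 0.996, -0.0, -0.001]
contact_force: [-0.8, -4.0, 2.3]
opening: 0.008
finger_force: 2.0
```

Emit:
drive_tool --targets '[{"tx": 0.04, "ty": -0.22, "tz": 0, "wx": 0, "wy": 0, "wz": 0, "claw": -1}, {"tx": 0.04, "ty": -0.22, "tz": 0, "wx": 0, "wy": 0, "wz": 0, "claw": -1}, {"tx": 0.04, "ty": -0.22, "tz": 0, "wx": 0, "wy": 0, "wz": 0, "claw": -1}, {"tx": 0.04, "ty": -0.22, "tz": 0, "wx": 0, "wy": 0, "wz": 0, "claw": -1}, {"tx": 0.04, "ty": -0.22, "tz": 0, "wx": 0, "wy": 0, "wz": 0, "claw": -1}, {"tx": 0.04, "ty": -0.22, "tz": 0, "wx": 0, "wy": 0, "wz": 0, "claw": -1}, {"tx": 0.03, "ty": -0.1, "tz": 0.2, "wx": 0, "wy": 0, "wz": 0, "claw": -1}, {"tx": 0, "ty": 0, "tz": 0.5, "wx": 0, "wy": 0, "wz": 0, "claw": -1}]'

```text
clock: 19.8
tool_pos: [0.5061, 0.2689, 0.1447]
eef_rot: [-0.088, 0.996, -0.0, -0.001]
contact_force: [0.9, -0.2, -0.0]
opening: 0.005
finger_force: 0.0
```

Emit:
drive_tool --targets '[{"tx": 0, "ty": 0, "tz": 1, "wx": 0, "wy": 0, "wz": 0, "claw": -1}, {"tx": 0, "ty": 0, "tz": 1, "wx": 0, "wy": 0, "wz": 0, "claw": -1}, {"tx": 0, "ty": 0, "tz": 1, "wx": 0, "wy": 0, "wz": 0, "claw": -1}, {"tx": 0, "ty": 0, "tz": 0.5, "wx": 0, "wy": 0, "wz": 0, "claw": -1}, {"tx": 0, "ty": 0, "tz": 0, "wx": 0, "wy": 0, "wz": 0, "claw": -1}, {"tx": 0, "ty": 0, "tz": 0, "wx": 0, "wy": 0, "wz": 0, "claw": -1}, {"tx": 0, "ty": 0, "tz": 0, "wx": 0, "wy": 0, "wz": 0, "claw": -1}, {"tx": 0, "ty": 0, "tz": 0, "wx": 0, "wy": 0, "wz": 0, "claw": -1}]'

```text
clock: 20.6
tool_pos: [0.5057, 0.2693, 0.2489]
eef_rot: [-0.088, 0.996, -0.0, -0.001]
contact_force: [0.9, -1.2, 0.2]
opening: 0.003
finger_force: 0.0
```

```bash
python3 tab.py; python3 -c "
from m import *
s=load('scene');cv2.imwrite('pics/e1.png',s['image'])"
```

```text
20.6 [0.50570216 0.26925286 0.2488738 ] [ 0.9 -1.2  0.2]
tool post-y -0.05756426572828067 post-x 0.00011078119255078907
scene plate 318 [-0.02883819  0.00528744  0.02712563]
top plate 0
```

View pics/e1.png

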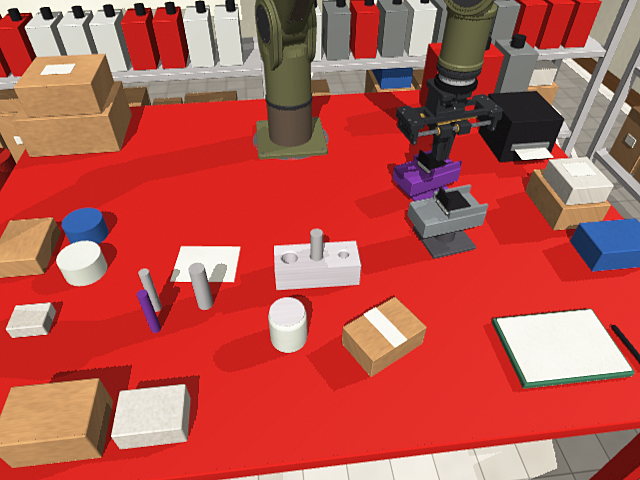

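The pin stands in the middle hole at (316,245). The tab has sprung shut at (457,203), its plate spanning −28 to +27 mm, and the stock pins, filter and carton haven't moved. The arm is clear, so I'll hand the job in.

```bash
python3 -c "
from h import *
print(workorder.finish_job())"
```

```text
the job is handed in; nothing more can be done
None
```

The job is handed in, but no verdict came back: the 26 mm sheet pin stands home in the middle hole, the tab was slid about 39 mm aside and the button pressed to its bottom, both were released and the tab measured shut again (button return not measured), and the stock pins, filter and carton look unmoved.

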